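# Face the jar's label to the code reader and start the reading

## Robot

A 6-joint arm with a two-finger parallel gripper is mounted at the origin on a cart in front of the work surface, level with it; the furniture and walls round the work are solid. World frame = base frame: x ahead of the robot, y to its left, z up, the work surface at z = 0. Lengths are in m, angles in rad, forces in N, time in s.
With the tool pointing down it reaches from about 0.35 to 0.85 m from the base axis. Payload 8.1 kg.
Tool frame: the origin (TCP) lies at the very end of the fingers, on their centre line; the grasp point (between the pads) lies robot.grip_point_offset behind it (robot.grip_point_offset is the distance from the TCP to the grasp point, in m); z points along the fingers, y is the line along which they close (so a half turn about z gives the same grasp; the last joint's range is limited). The gripper opens to 93 mm and grips with 3 to 60 N. Pads are 15 mm wide; open, the fingers measure 128 mm over their backs; the gripper's body (75 mm by 188 mm) begins 65 mm behind the grasp point.
Start: joints at [-1.249, 0.13, 1.488, -0, 1.523, -0.085], TCP at [0.237, -0.551, 0.219] pointing down, gripper open.
Joint ranges: [-2.96, 2.96], [-0.89, 2.26], [0.02, 2.5], [-1.34, 4.48], [0, 2.73], [-2.66, 2.66]. Speed limits (rad/s): [2.39, 2.39, 2.79, 3.14, 3.14, 3.14].

## Interface

Orientations are given as a rotation vector (axis times angle).
In Python, from plant import robot, eyes gives the robot as it stands. The module is installed in compiled form; this text tells all that it offers.
- The arm moves only by the tool apply_moves, never from a script. Its argument "steps" is one flat list of numbers, 7 for each row, row after row: the shift along the tool's x, y, z in units of 30 mm (1.0 is 30 mm), then the turn, a rotation vector about the tool's x, y, z in units of 6 degrees (1.0 is 6 degrees), then the opening in per cent of the stroke, from 0 (shut) to 100 (fully open). In form: [dx, dy, dz, ax, ay, az, fingers, dx, dy, dz, ax, ay, az, fingers, ...]. A call has 1 to 12 rows; each row shifts and turns the commanded pose from where the row before left it, along the tool's axes as they then stand; what a row does not reach is not made up. A row lasts 1/12 s, in which the tool goes at most 41.7 mm and 7.16 degrees, less where a joint would pass 70% of its speed; a pose out of reach is approached as far as the arm can. A call is refused whole if a number of a shift passes 1 or a number of a turn 1, either way. A call with a gripper value outside its range is refused whole. The fingers move at their own pace and stop on an object; "grip_force" is the grip in N (left out, the last holds). Time passes only in rows, so rows that do not move let the fingers close. It gives the time, the measured TCP pose, the force, the opening and the grip force at its end, in the units of the state.
- robot.read_state(): the state, without advancing time (a new reading comes with each control period).
- eyes.read_camera(name): name is "side" or "top" or "wrist"; returns the picture (400x640x3 uint8, red, green, blue); there is no depth.
- eyes.calibration(name): a dict with "K" (3x3 intrinsics, pixels), "R" (3x3) and "t" (3): a world point X has camera coordinates R X + t. Camera axes: x right, y down, z forward; pixel columns grow to the right and rows downward; lengths in m; the calibration is good to about 2 mm. A picture is of the moment at which its call begins: read the wrist's pose just before it. calibration takes no time and is no camera call; for the wrist camera it gives the pose at the moment of the call.
- robot.close_job(): hands the job in; it is judged then, once.
Trained networks look in the newest picture that a camera, given by its name, has taken for a name from the list of things; names that differ only in an ending like _2 or _b are one class to them, and where a whole thing is asked for, a point or a joint stands for the part that bears it (a point fixed in the world has none). Each returns a list of dicts, best first, with "conf" (0 to 1); they miss things now and then, are a little off and sometimes report something else, mostly with a low value. They report only what shows in the picture. A call takes as long as a camera call. They do not tell look-alikes from the thing itself.
- eyes.search_frame(camera, thing): "rect" ([left, top, width, height] in pixels, round what is visible of it).
- eyes.place_of(camera, thing): "xy" ([column, row] in pixels: a listed point, or the origin of a listed thing).
The state is a dict: "t": time; "q": joint angles; "dq": joint speeds; "joint_torque": joint torques, N m; "tool_pos": TCP position; "orientation": TCP orientation; "force": force on the tool from outside, world axes, zero at the start; "wrist_torque": the same for the moment, N m; "opening": finger opening in m; "gripper_force": force on a finger pad.
Only numpy, scipy, OpenCV 4.12 (cv2) and the standard library are available. Lean on these libraries where they do the work, as an engineer would, in place of code of your own. Each camera call takes 0.05 s, during which the arm holds its last target. There are 200 camera calls.

## Task

Turn the sample jar on the code reader's turntable until its label squarely faces the reader's window. Then pull the knob on top of the reader fully up to start the reading, and let it spring back down. Leave the jar standing in its nest and the other things where they are.

Things in the scene. Friction and masses are not known exactly. Their poses are not given: they have to be found in the camera images.
- reader: Code reader, fixed on the table: grey round base, 180 mm across, with a turntable and a white head. Origin: on the table top, on the turntable's axis; x points from that axis to the head, z up. The head is a block from x = 102 to 166 mm, 116 mm wide in y, top at z = 102 mm.
- reader_window (a point): Middle of the dark window (54 x 30 mm) in the head's face toward the turntable, 99 mm from the turntable's axis along the reader's x, 66 mm above the table. A thin visor over it reaches to x = 93 mm.
- turntable (a joint): Angle of the turntable (rad) in the reader's frame, anticlockwise positive seen from above, free to turn round and round both ways; light friction (0.05 N m), stays where it is left. Four pins for pushing it round stand 72 mm from its axis at angles joint value + 0, 90, 180, 270 degrees from the reader's x axis.
- reader_axis (a point): Centre of the turntable's top face, 34 mm above the table. Aluminium disc, 172 mm diameter. Its four upright black pins are 12 mm thick and reach from the disc up to 88 mm above the table; a grey nest ring in the middle, 76 mm outside diameter, 6 mm high, holds the jar loosely.
- sample_jar: Loose amber glass jar with black screw cap, 62 mm diameter, 71 mm high, about 0.25 kg, standing in the nest ring and carried round by the turntable. Origin: centre of its underside (34 mm above the table); z up; x points out through the middle of the label.
- jar_label (a point): Middle of the label on the jar's wall, 31 mm from the jar's axis, 26 mm above its underside. The white label with dark bars covers about 75 degrees of the wall; a white seal strip, 13 mm wide, runs from it up over the black cap's edge to the cap's centre, so that the label's side shows from above.
- knob_grip (a point): Point on the pull knob's axis at the height to grip it: 127 mm above the table at rest, at x = 130 mm, y = 0 in the reader's frame. Black upright round knob on top of the head, 28 mm diameter, from 116 to 136 mm above the table, with a 33 mm lip on top up to 140 mm; it slides straight up.
- pull_knob (a joint): How far the knob is pulled up (m): 0 at rest, 0.018 at its stop. A spring draws it back: 2.5 N at rest, 7 N at the stop.
- beaker: Bystander: loose small glass beaker, 53 mm diameter, 64 mm high, beside the reader's left (+y) side. Origin: centre of its underside. Leave it alone.
- dropper_bottle: Bystander: loose small white dropper bottle with a bulb, 37 mm diameter, 102 mm high, on the reader's right (-y) side. Origin: centre of its underside. Leave it alone.
- cream_jar: Bystander: loose white porcelain jar with a lid, 63 mm diameter, 86 mm high, on the reader's right (-y) side. Origin: centre of its underside. Leave it alone.
- petri_dish: Bystander: loose flat round dish, 91 mm diameter, 16 mm high, on the table left of the reader's head. Origin: centre of its underside. Leave it alone.
Mind the look-alikes: they are no part of the job. What is shaped like the sample_jar but green or purple is not meant.

How it is judged:
On the way, in this order (a step that is already met when the one before it is completed fails the run):
1. the label faces the window, the jar standing in its nest (angle between the x axis of sample_jar and the x axis of reader, either way round below 0.3 rad and x of jar_label in the frame of reader above 0.02 m and angular speed of sample_jar below 0.15 rad/s and value of joint pull_knob below 0.004 m), for 0.3 s.
2. the knob is pulled up while the label faces the window (value of joint pull_knob above 0.013 m and angle between the x axis of sample_jar and the x axis of reader, either way round below 0.3 rad and x of jar_label in the frame of reader above 0.02 m), for 0.1 s.
At the end, for the whole second after the job is handed in: The jar stands upright and at rest in its nest on the turntable (within 8 mm of the axis), its label facing the window to within 0.3 rad (17 degrees), and the knob, after having been pulled up by more than 13 of its 18 mm with the label facing the window, is back within 3 mm of rest (angle between the x axis of sample_jar and the x axis of reader, either way round below 0.3 rad and x of jar_label in the frame of reader above 0.02 m and horizontal distance between sample_jar and reader below 0.008 m and height (world z) of sample_jar below 0.037 m and angle between sample_jar's own z axis and vertical below 0.08 rad and linear speed of sample_jar below 0.02 m/s and angular speed of sample_jar below 0.15 rad/s and value of joint pull_knob below 0.003 m); the robot touches nothing.
It fails at once if a bystander is moved by more than 30 mm (distance of any of beaker, dropper_bottle, cream_jar, petri_dish from where it was at the start of the episode above 0.03 m).
It fails at once if a bystander is tipped over (angle between any of beaker, dropper_bottle, cream_jar's own z axis and vertical above 0.5 rad).
It fails at once if the jar is tipped (angle between sample_jar's own z axis and vertical above 0.5 rad).
It also fails if it takes over 64 s, if anything falls off the work surface, if the arm or the gripper's body presses on something with over 40 N, if the wrist force passes 120 N, or if a joint passes its speed limit or range.

## Working session

There is one attempt and no reset: what is moved stays moved. The work goes in short steps, Python scripts to look and compute and a tool call to move; the robot and the scene stay as the last step left them, time stands still between calls to the robot, and variables do not carry over. Pictures are saved under pics/ and viewed, at most 10 in all, crops included, and the job is handed in when it is done.

Besides the shell and the picture viewer there is one more tool, called after ">>>" in YAML: its name, and indented under it one key for each argument. apply_moves: Moves the arm, as the interface text tells. Its arguments: {"type":"object","properties":{"steps":{"type":"array"},"grip_force":{"type":"number"}},"required":["steps"]}

```bash
mkdir -p pics
cat > h.py <<'E'
from plant import robot, eyes
import numpy as np, cv2
from scipy.spatial.transform import Rotation as Ro
def ray(cam,uv,z,cal=None):
    c=cal or eyes.calibration(cam); K,R,t=map(np.array,(c["K"],c["R"],c["t"]))
    d=R.T@np.linalg.inv(K)@np.array([uv[0],uv[1],1.]); o=-R.T@t
    return o+d*(z-o[2])/d[2]
def proj(cam,X,cal=None):
    c=cal or eyes.calibration(cam); K,R,t=map(np.array,(c["K"],c["R"],c["t"]))
    p=K@(R@np.array(X)+t.ravel()); return p[:2]/p[2]
def save(cam,name):
    im=eyes.read_camera(cam); cv2.imwrite(f"pics/{name}.png",im[:,:,::-1]); return im
E
python3 - <<'E'
from h import *
a=save("top","top0")
H=dict(reader=0,reader_window=.066,reader_axis=.034,sample_jar=.034,jar_label=.06,knob_grip=.127,beaker=0,dropper_bottle=0,cream_jar=0,petri_dish=0)
for n,z in H.items():
    for d in eyes.place_of("top",n)[:3]: print("top",n,np.round(d["xy"]),round(d["conf"],2),ray("top",d["xy"],z).round(3))
b=save("side","side0")
for n in ["reader_axis","jar_label","knob_grip","sample_jar"]:
    for d in eyes.place_of("side",n)[:3]: print("side",n,np.round(d["xy"]),round(d["conf"],2),ray("side",d["xy"],H[n]).round(3))
print(robot.grip_point_offset,robot.read_state())
for c in("top","side","wrist"): k=eyes.calibration(c);print(c,(-np.array(k["R"]).T@np.array(k["t"]).ravel()).round(3))
cv2.imwrite("pics/both.png",cv2.resize(np.vstack([a,b]),(480,600))[:,:,::-1])
E
```

```text
top reader [312. 214.] 0.93 [ 0.486 -0.208  0.   ]
top reader_window [336. 185.] 0.88 [ 0.562 -0.273  0.066]
top reader_axis [311. 214.] 0.87 [ 0.483 -0.206  0.034]
top sample_jar [316. 212.] 0.9 [ 0.488 -0.22   0.034]
top sample_jar [349. 298.] 0.85 [ 0.25  -0.318  0.034]
top sample_jar [243. 167.] 0.66 [ 0.613 -0.007  0.034]
top jar_label [226. 167.] 0.96 [0.604 0.037 0.06 ]
top jar_label [303. 212.] 0.71 [ 0.485 -0.182  0.06 ]
top jar_label [375. 299.] 0.66 [ 0.253 -0.387  0.06 ]
top knob_grip [345. 174.] 0.62 [ 0.581 -0.292  0.127]
top beaker [296. 163.] 0.85 [ 0.638 -0.157  0.   ]
top dropper_bottle [367. 211.] 0.53 [ 0.498 -0.372  0.   ]
top cream_jar [356. 247.] 0.57 [ 0.393 -0.34   0.   ]
top petri_dish [312. 134.] 0.91 [ 0.727 -0.202  0.   ]
side reader_axis [310. 222.] 0.58 [ 0.477 -0.214  0.034]
side jar_label [305. 210.] 0.97 [ 0.468 -0.201  0.06 ]
side jar_label [342. 177.] 0.75 [ 0.6   -0.022  0.06 ]
side jar_label [207. 287.] 0.64 [ 0.267 -0.443  0.06 ]
side knob_grip [369. 196.] 0.77 [ 0.583 -0.303  0.127]
side sample_jar [312. 226.] 0.96 [ 0.478 -0.23   0.034]
side s
[... 198 characters left out ...]
e-05,
        1.52303555e+00, -8.54090042e-02]), 'dq': array([ 1.77747307e-04,  7.22756331e-04,  9.45199186e-04, -8.57625601e-05,
       -1.31062793e-03, -9.25674716e-04]), 'joint_torque': array([-7.89026690e-04, -5.59705853e+01, -4.92025280e+01,  7.69496360e-02,
        2.25344027e-02,  3.57429337e-05]), 'tool_pos': array([ 0.23740857, -0.55104822,  0.21869403]), 'orientation': array([ 3.07676562e+00,  6.34598811e-01, -6.46391015e-05]), 'force': array([-0.43812128, -0.82521589,  0.26548844]), 'wrist_torque': array([-0.02008781,  0.04249629,  0.03570522]), 'gripper_force': 0.0, 'opening': 0.09289813697730469}
top [ 0.38  -0.204  1.101]
side [ 0.346 -0.974  0.445]
wrist [ 0.31  -0.52   0.385]
```

View pics/top0.png

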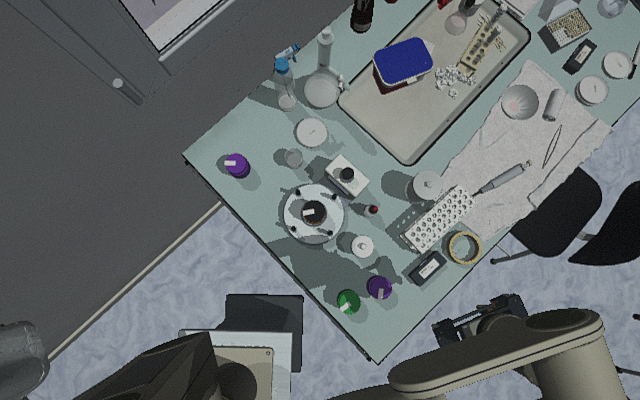

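View pics/side0.png

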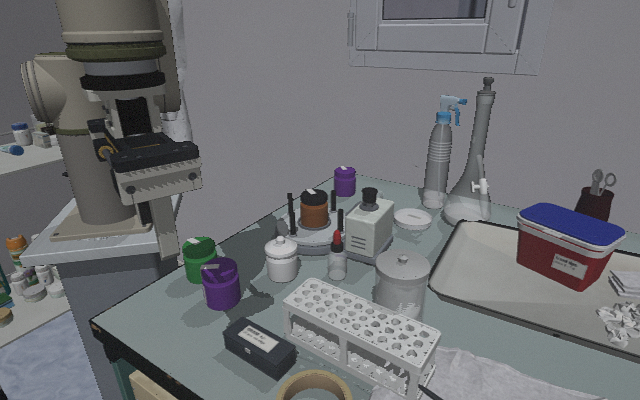

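Three jars share the shape. In the top view they are amber on the turntable at (314,212), green at (348,301), and purple at (380,288) and (237,165). The amber one in the nest fits the description. The knob is at (346,173), dropper at (371,210), cream jar at (362,245), beaker at (294,158) and petri dish at (311,132). I'll confirm the jar in one crop.

Run:
```python
from h import *
im=cv2.imread("pics/top0.png")
cv2.imwrite("pics/crop0.png",cv2.resize(im[145:255,260:390],None,fx=5,fy=5,interpolation=cv2.INTER_CUBIC))
A=np.array([.484,-.207]); 
sub=im[195:225,295:335].min(2); print(sub[::2,::2])
ctr=proj("top",[.484,-.207,.105]);print(ctr, "disc c",proj("top",[.484,-.207,.034]),proj("top",[.484,-.207+.031,.105]),proj("top",[.515,-.207,.105]))
```

```text
[[156  77  66 167 178 176 174 172 173 178 176 175 176 143  98 102 103 104
  107  21]
 [179 160 156 156 148 175 170 173 173 172 175 172 181 174 184 144  99 101
   57  22]
 [108 112  99  72  69 153 161 184 163 174 167 167 175 169 172 178 179 185
  117  49]
 [108 106 102 109  86  89  97  40  22  22  22  14 123 182 177 171 172 175
  180 159]
 [105 106 109 104 100  57  29  29  30  36  38  33  25  58 168 174 174 176
  179 180]
 [105 111 114 109  84  31  37  33  31  27  43  34  32  25  63 171 172 179
  178 175]
 [116 107 109 100  60  33  33  32  28  18  29  34  34  34  28 107 183 179
  178 178]
 [107 106 109  75  23  53  74 119 138 161  24  33  31  37  30  71 175 179
  177 176]
 [113 111 112  48 196 199 196 189 191 205  21  34  28  32  39  44 149 175
  177 179]
 [105 109 113  43 177 194 199 182 177 180  30  42  29  28  32  47 144 174
  176 177]
 [108 109 110  51 165  89  49  19  23  31  35  30  27  35  36  57 156 153
  177 173]
 [130 106 109  71 102  26  31  32  34  32  32  33  34  26  57  67 150 153
  177 177]
 [178 188 141  77  54  72  34  31  32  24  34  33  27  26  83 112 162 154
  151 177]
 [174 175 182 196  63 100  34  26  30  32  29  31  28  61  75 163 153 155
  154 168]
 [177 172 181 180 186  83 126  92  75  49  51  52  80  84 157 154 157 157
  155 152]]
[311.71114763 210.741083  ] disc c [311.56640628 213.31890332] [300.06455527 210.39317731] [312.05670506 199.20950921]
```

View pics/crop0.png

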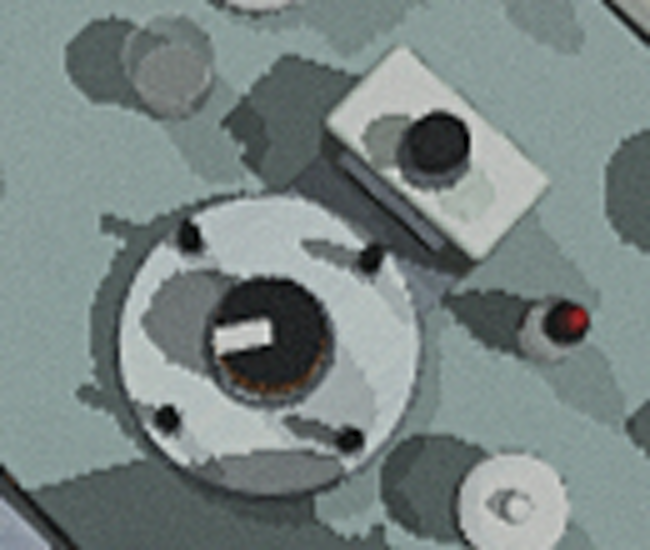

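The crop shows the amber jar with its black cap centred near (314,212). Its white strip points left to (303,213). The head with the knob at (347,174) is to the upper right. Next I compute the axis, the reader yaw and the label angle.

Run:
```python
from h import *
f=lambda x,y:(260+x/5-.4,145+y/5-.4)
P=[ray("top",f(*p),.088)[:2] for p in[(190,234),(371,257),(350,436),(166,416)]]
A=np.mean(P,0);print("axis pins",A.round(4),[np.linalg.norm(p-A).round(3) for p in P])
K=ray("top",f(438,141),.140)[:2];print("knob",K.round(4),np.linalg.norm(K-A),np.degrees(np.arctan2(*(K-A)[::-1])))
j=ray("top",f(271,333),.105)[:2];s=ray("top",f(214,341),.105)[:2];s2=ray("top",f(271,332),.105)[:2]
print("jar",j.round(4),"label",np.degrees(np.arctan2(*(s-s2)[::-1])))
e=[ray("top",f(*p),.102)[:2] for p in[(403,46),(549,183),(470,262),(327,122)]]
for i in range(4): d=e[(i+1)%4]-e[i];print(np.linalg.norm(d).round(3),np.degrees(np.arctan2(*d[::-1])).round(1))
print(np.mean(e,0))
```

```text
axis pins [ 0.4835 -0.2119] [np.float64(0.07), np.float64(0.07), np.float64(0.07), np.float64(0.071)]
knob [ 0.5826 -0.2964] 0.13026647699495061 -40.46871505378225
jar [ 0.4829 -0.2126] label 100.73672101328721
0.109 -132.2
0.061 136.6
0.108 46.8
0.059 -42.8
[ 0.58398811 -0.29972267]
```

>>> apply_moves:
  steps: [1,-0.6,0,0,0,0,85,1,-0.6,0,0,0,0,85,1,-0.6,0,0,0,0,85,1,-0.6,0,0,0,0,85,1,-0.6,0,0,0,0,85,1,-0.6,0,0,0,0,85,1,-0.6,0,0,0,0,85,1,-0.6,0,0,0,0,85,1,-0.6,0,0,0,0,85,1,-0.6,0,0,0,0,85,1,-0.6,0,0,0,0,85,1,-0.55,0,0,0,0,85]
  grip_force: 12

```text
t: 1.8
tool_pos: [0.484, -0.2099, 0.2189]
orientation: [3.076, 0.635, 0.001]
force: [1.1, -0.9, 0.3]
opening: 0.079
gripper_force: 0.0
```

>>> apply_moves:
  steps: [0,0,0,0,0,-1,85,0,0,0,0,0,-1,85,0,0,0,0,0,-1,85,0,0,0,0,0,-1,85,0,0,0,0,0,-1,85,0,0,0,0,0,-1,85,0,0,0,0,0,-1,85,0,0,0,0,0,-1,85,0,0,0,0,0,-1,85,0,0,0,0,0,-1,85]

```text
t: 2.63
tool_pos: [0.4832, -0.2116, 0.2187]
orientation: [2.342, 2.094, 0.0]
force: [0.4, -0.6, -0.3]
opening: 0.0792
gripper_force: 0.0
```

>>> apply_moves:
  steps: [0,0,0,0,0,-1,85,0,0,0,0,0,-1,85,0,0,0,0,0,-1,85,0,0,0,0,0,-1,85,0,0,0,0,0,-1,85,0,0,0,0,0,-1,85,0,0,0,0,0,-1,85,0,0,0,0,0,-1,85,0,0,0,0,0,-1,85,0,0,0,0,0,0,85]

```text
t: 3.47
tool_pos: [0.4832, -0.2116, 0.2187]
orientation: [1.136, 2.929, -0.0]
force: [-0.7, -0.1, 0.0]
opening: 0.0792
gripper_force: 0.0
```

Run:
```python
from h import *
s=robot.read_state();R=Ro.from_rotvec(s["orientation"]).as_matrix();print(s["tool_pos"],s["q"].round(3),R.round(3))
save("wrist","w1")
for n,z in dict(reader_axis=.034,sample_jar=.034,jar_label=.06,knob_grip=.127).items():
    for d in eyes.place_of("wrist",n)[:2]: print(n,np.round(d["xy"]),round(d["conf"],2),ray("wrist",d["xy"],z).round(4))
print(proj("wrist",[.483,-.212,.105]))
d=np.array([.483,-.212,s["tool_pos"][2]])-s["tool_pos"];print("units",(R.T@d/.03).round(2))
```

```text
[ 0.48317801 -0.21163166  0.2187238 ] [-0.51  -0.066  1.689 -0.     1.519 -1.341] [[-0.738  0.674  0.   ]
 [ 0.674  0.738 -0.   ]
 [-0.    -0.    -1.   ]]
sample_jar [106. 156.] 0.98 [ 0.2978 -0.3754  0.034 ]
sample_jar [117.  82.] 0.87 [ 0.2579 -0.3004  0.034 ]
jar_label [ 68. 137.] 0.95 [ 0.2681 -0.371   0.06  ]
jar_label [102.  49.] 0.81 [ 0.2424 -0.2759  0.06  ]
knob_grip [329. 327.] 0.9 [ 0.5871 -0.2964  0.127 ]
[319.86270347 193.90815979]
units [-0.   -0.01  0.  ]
```

View pics/w1.png

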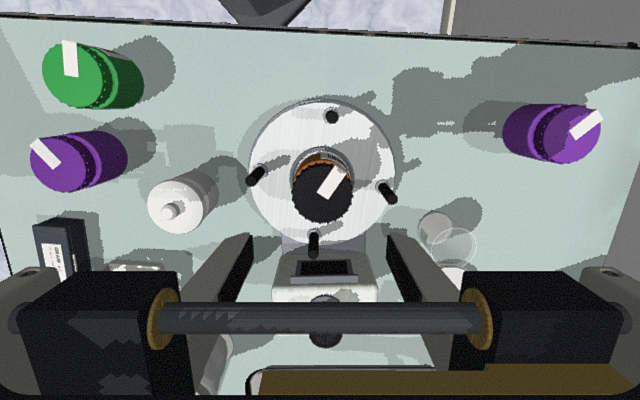

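The wrist view shows the amber jar's cap at (322,193), as predicted. The strip points to (339,169), towards the upper right, while the head and window are straight below at (325,268). The pins sit in line with the fingers, so I'll turn 30° more before descending.

Run:
```python
from h import *
r=lambda p,z:ray("wrist",p,z)[:2]
c=r((322,193),.105);a=r((324,198),.105);b=r((339,169),.105)
print("cap",c,"label",np.degrees(np.arctan2(*(b-a)[::-1])),np.linalg.norm(b-a), "c->b",np.degrees(np.arctan2(*(b-c)[::-1])),np.linalg.norm(b-c))
w=[r(p,.066+.0) for p in((297,270),(354,268))];d=w[1]-w[0];print("window",np.degrees(np.arctan2(*d[::-1]))-90,np.linalg.norm(d))
```

```text
cap [ 0.48372311 -0.20989872] label 111.02812926223801 0.03136985366948369 c->b 102.9950046928785 0.028030012514081833
window -40.62065360986604 0.06675616398655802
```

>>> apply_moves:
  steps: [0,0,0,0,0,-1,80,0,0,0,0,0,-1,80,0,0,0,0,0,-1,80,0,0,0,0,0,-1,80,0,0,0,0,0,-1,80,0,0,0,0,0,0,80,0,0,0.7,0,0,0,80,0,0,0.7,0,0,0,80,0,0,0.7,0,0,0,80,0,0,0.7,0,0,0,80,0,0,0,0,0,0,80]

```text
t: 4.63
tool_pos: [0.4805, -0.2101, 0.1299]
orientation: [-0.354, -3.115, -0.004]
force: [-1.3, 0.4, -0.8]
opening: 0.0745
gripper_force: 0.0
```

>>> apply_moves:
  steps: [0,0,0.6,0,0,0,80,0,0,0.6,0,0,0,80,0,0,0.5,0,0,0,80,0,0,0,0,0,0,80]

```text
t: 4.97
tool_pos: [0.4816, -0.2107, 0.0815]
orientation: [-0.352, -3.118, -0.003]
force: [0.0, 0.2, 0.2]
opening: 0.074
gripper_force: 0.0
```

>>> apply_moves:
  steps: [0,0,0,0,0,0,60,0,0,0,0,0,0,60,0,0,0,0,0,0,60,0,0,0,0,0,0,55,0,0,0,0,0,0,55,0,0,0,0,0,0,55]
  grip_force: 10

```text
t: 5.47
tool_pos: [0.4844, -0.212, 0.0855]
orientation: [0.347, 3.12, -0.001]
force: [-0.2, 3.1, 6.2]
opening: 0.058
gripper_force: 10.0
```

>>> apply_moves:
  steps: [0,0,0,0,0,0.5,55,0,0,0,0,0,1,55,0,0,0,0,0,1,55,0,0,0,0,0,1,55,0,0,0,0,0,1,55,0,0,0,0,0,1,55,0,0,0,0,0,1,55,0,0,0,0,0,1,55,0,0,0,0,0,1,55,0,0,0,0,0,1,55,0,0,0,0,0,1,55,0,0,0,0,0,1,55]

```text
t: 6.47
tool_pos: [0.4844, -0.2121, 0.0856]
orientation: [2.059, 2.369, 0.001]
force: [0.1, 2.3, 7.1]
opening: 0.0581
gripper_force: 10.0
```

>>> apply_moves:
  steps: [0,0,0,0,0,1,55,0,0,0,0,0,1,55,0,0,0,0,0,1,55,0,0,0,0,0,1,55,0,0,0,0,0,1,55,0,0,0,0,0,1,55,0,0,0,0,0,1,55,0,0,0,0,0,1,55,0,0,0,0,0,1,55,0,0,0,0,0,1,55,0,0,0,0,0,1,55,0,0,0,0,0,0.5,55]

```text
t: 7.47
tool_pos: [0.4848, -0.2117, 0.0856]
orientation: [3.04, 0.785, 0.005]
force: [2.6, 2.9, 6.0]
opening: 0.0573
gripper_force: 10.0
```

>>> apply_moves:
  steps: [0,0,0,0,0,1,55,0,0,0,0,0,0,55,0,0,0,0,0,0,55,0,0,0,0,0,0,55]

```text
t: 7.8
tool_pos: [0.4849, -0.2118, 0.0856]
orientation: [3.075, 0.634, 0.005]
force: [2.4, 1.7, 4.8]
opening: 0.058
gripper_force: 10.0
```

Run:
```python
from h import *
s=robot.read_state();R=Ro.from_rotvec(s["orientation"]).as_matrix();print(s["tool_pos"],s["q"].round(3),np.degrees(np.arctan2(R[1,0],R[0,0])))
w=save("wrist","w2");t=save("top","top2");sd=save("side","side2")
f=lambda i,a,b,c,d:cv2.resize(i[a:b,c:d],(400,300),interpolation=cv2.INTER_CUBIC)
cv2.imwrite("pics/c2.png",np.vstack([np.hstack([f(w,100,400,120,520),f(t,160,259,250,382)]),np.hstack([f(sd,140,290,240,440),f(w,0,400,54,586)])])[:,:,::-1])
```

```text
[ 0.48491577 -0.21183894  0.08561662] [-5.090e-01  4.200e-02  1.832e+00  1.000e-03  1.264e+00  6.540e-01] 23.293425302283907
```

View pics/c2.png

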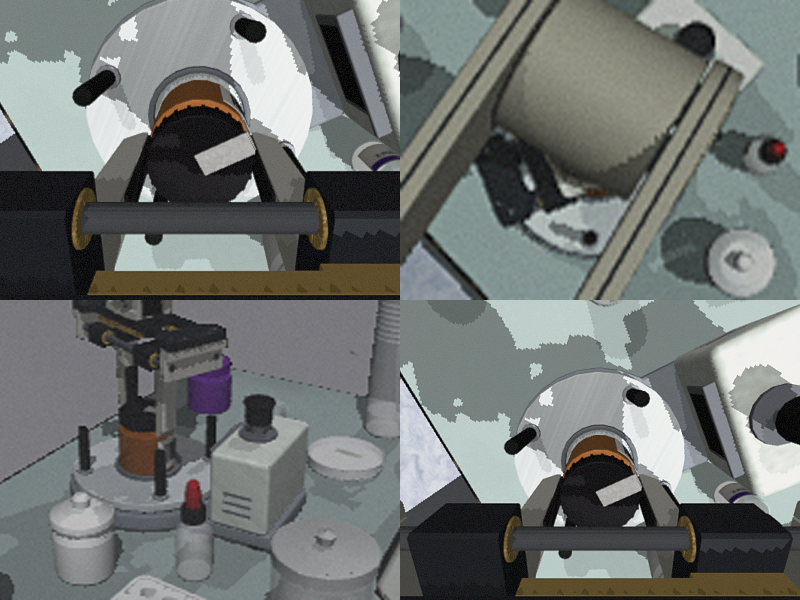

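The label strip at wrist pixels (319,263)→(371,241) now points right towards the head. I'll check its angle.

Run:
```python
from h import *
from h import *
im=cv2.imread("pics/w2.png")
roi=im[225:285,300:390]; m=(roi.min(2)>140).astype(np.uint8)
n,l,st,ce=cv2.connectedComponentsWithStats(m)
for k in range(1,n):
    if st[k,4]>80:
        y,x=np.where(l==k);P=np.array([ray("wrist",(300+a,225+b),.105)[:2] for a,b in zip(x,y)])
        c,(w,h),ang=cv2.minAreaRect((P*1000).astype(np.float32));print(st[k],ce[k]+[300,225],np.round(c),w,h,ang)
a,b=ray("wrist",(319,263),.105)[:2],ray("wrist",(371,241),.105)[:2];A=np.array([.4835,-.211])
print(a,b,np.degrees(np.arctan2(*(b-a)[::-1])),np.degrees(np.arctan2(*((a+b)/2-A)[::-1])))
```

```text
[ 67   0  23  11 168] [379.33928571 228.73809524] [ 513. -233.] 5.58469295501709 11.722478866577148 23.24828338623047
[  15    7   61   43 1271] [345.49645948 253.58851298] [ 494. -223.] 13.015342712402344 30.70627784729004 49.62761306762695
[ 0.48305718 -0.21235787] [ 0.50560867 -0.23233778] -41.53993055171909 -46.32983060068953
```

The strip measures 13 × 31 mm at about −41°, and the reader is at about −41.5°, so the label is square to the window. Now I release and lift.

>>> apply_moves:
  steps: [0,0,0,0,0,0,78,0,0,0,0,0,0,78,0,0,0,0,0,0,78,0,0,0,0,0,0,78,0,0,-0.5,0,0,0,78,0,0,-0.9,0,0,0,78,0,0,-0.9,0,0,0,78,0,0,-0.9,0,0,0,78,0,0,-0.9,0,0,0,78,0,0,0,0,0,0,78,0,0,0,0,0,0,78]

```text
t: 8.87
tool_pos: [0.4842, -0.2123, 0.2087]
orientation: [3.074, 0.634, 0.005]
force: [-0.4, 1.2, -0.4]
opening: 0.0723
gripper_force: 0.0
```

Run:
```python
from h import *
s=robot.read_state();R=Ro.from_rotvec(s["orientation"]).as_matrix();print(s["tool_pos"],s["q"].round(3),s["opening"])
save("wrist","w3")
for d in eyes.place_of("wrist","knob_grip")[:2]: print(np.round(d["xy"]),round(d["conf"],2),ray("wrist",d["xy"],.127).round(4))
d=np.array([.582,-.297,s["tool_pos"][2]])-s["tool_pos"];print("units",(R.T@d/.03).round(2))
```

```text
[ 0.48422997 -0.212322    0.20869024] [-0.51  -0.062  1.703 -0.     1.497  0.654] 0.0723004496769697
[467. 133.] 0.57 [ 0.5819 -0.2945  0.127 ]
units [1.88 3.88 0.02]
```

View pics/w3.png

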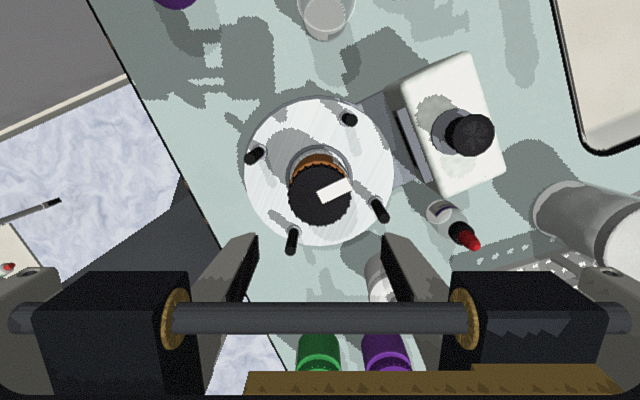

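The wrist view shows the jar standing centred at (320,192) with its strip pointing at the window at (412,145). The knob top is at (470,134). I'll move over the knob and down to about z = 0.109.

>>> apply_moves:
  steps: [0.38,0.77,0,0,0,0,70,0.38,0.77,0,0,0,0,70,0.38,0.77,0,0,0,0,70,0.38,0.77,0,0,0,0,70,0.36,0.77,0,0,0,0,70,0,0,0,0,0,0,70,0,0,0.5,0,0,0,70,0,0,0.5,0,0,0,70,0,0,0,0,0,0,70]

```text
t: 9.72
tool_pos: [0.5779, -0.2937, 0.1708]
orientation: [-3.071, -0.633, 0.01]
force: [-0.7, 0.0, -1.8]
opening: 0.0653
gripper_force: 0.0
```

Run:
```python
from h import *
s=robot.read_state();R=Ro.from_rotvec(s["orientation"]).as_matrix();print(s["tool_pos"],s["opening"],s["force"])
im=cv2.imread("pics/w3.png");save("wrist","w4")
for d in eyes.place_of("wrist","knob_grip")[:2]: print(np.round(d["xy"]),round(d["conf"],2),ray("wrist",d["xy"],.127).round(4))
k=ray("wrist",(0,0),1);i4=cv2.imread("pics/w4.png");g=i4[100:260,220:460]
cal=eyes.calibration("wrist");print("pred knob top px",proj("wrist",[.582,-.296,.140]))
m=(g.max(2)<70).astype(np.uint8);n,l,st,ce=cv2.connectedComponentsWithStats(m)
for q in range(1,n):
    if st[q,4]>300: print(st[q]+[220,100,0,0,0],ce[q]+[220,100],ray("wrist",ce[q]+[220,100],.138).round(4))
# label angle from w3
T=eyes.calibration("wrist")
roi=im[170:215,312:362];m=(roi.min(2)>140).astype(np.uint8);n,l,st,ce=cv2.connectedComponentsWithStats(m)
tt=np.array([.48423,-.21232,.20869])-s["tool_pos"];c3={"K":T["K"],"R":T["R"],"t":np.array(T["t"]).ravel()-np.array(T["R"])@tt}
for q in range(1,n):
    if st[q,4]>80:
        y,x=np.where(l==q);P=np.array([ray("wrist",(312+a,170+b),.105,c3)[:2] for a,b in zip(x,y)])
        print("strip",cv2.minAreaRect((P*1000).astype(np.float32)))
```

```text
[ 0.57791692 -0.29365452  0.17080881] 0.06532666604743359 [-0.72565045  0.03044361 -1.76639363]
[328. 216.] 0.78 [ 0.5819 -0.3003  0.127 ]
pred knob top px [323.2479427  220.27473613]
[220 169  24  24 324] [230.57716049 180.20061728] [ 0.583  -0.2267  0.138 ]
[ 304  193   46   48 1686] [326.52728351 216.79478055] [ 0.5846 -0.2974  0.138 ]
strip ((493.204833984375, -228.69772338867188), (42.853023529052734, 41.758758544921875), 25.557266235351562)
```

View pics/w4.png

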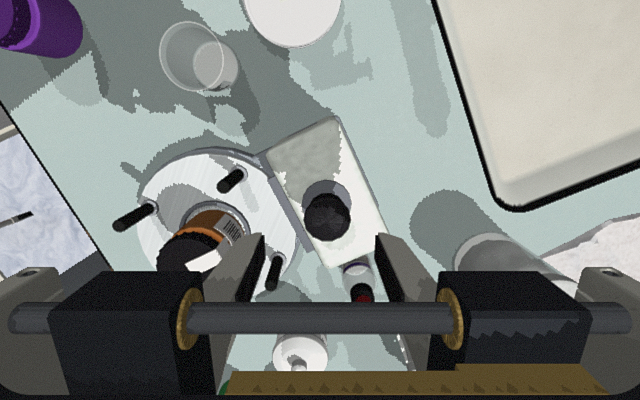

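The knob top at (327,217) is between the fingers. The label bars at (232,228) face the window. Next I let the arm settle, then finish the descent.

>>> apply_moves:
  steps: [0,0.06,0,0,0,0,70,0,0,0,0,0,0,70,0,0,0,0,0,0,70,0,0,0,0,0,0,70]

```text
t: 10.15
tool_pos: [0.5817, -0.2972, 0.1777]
orientation: [3.076, 0.634, 0.002]
force: [0.8, -0.2, 0.0]
opening: 0.0646
gripper_force: 0.0
```

>>> apply_moves:
  steps: [0,0,0.5,0,0,0,70,0,0,0.5,0,0,0,70,0,0,0.4,0,0,0,70,0,0,0.3,0,0,0,70,0,0,0.2,0,0,0,70,0,0,0.2,0,0,0,70,0,0,0.15,0,0,0,70,0,0,0,0,0,0,70,0,0,0,0,0,0,70]

```text
t: 10.9
tool_pos: [0.5814, -0.297, 0.1092]
orientation: [-3.077, -0.635, 0.0]
force: [0.6, 1.1, -0.1]
opening: 0.0652
gripper_force: 0.0
```

>>> apply_moves:
  steps: [0,0,0,0,0,0,40,0,0,0,0,0,0,20,0,0,0,0,0,0,20,0,0,0,0,0,0,20,0,0,0,0,0,0,20,0,0,0,0,0,0,20,0,0,0,0,0,0,20,0,0,0,0,0,0,20]
  grip_force: 25

```text
t: 11.57
tool_pos: [0.5816, -0.2973, 0.1094]
orientation: [3.076, 0.634, 0.001]
force: [1.0, -2.2, 0.5]
opening: 0.0314
gripper_force: 25.0
```

>>> apply_moves:
  steps: [0,0,-0.1,0,0,0,20,0,0,-0.15,0,0,0,20,0,0,-0.15,0,0,0,20,0,0,-0.1,0,0,0,20,0,0,-0.08,0,0,0,20,0,0,0,0,0,0,20,0,0,0,0,0,0,20,0,0,0,0,0,0,20,0,0,0,0,0,0,20]

```text
t: 12.32
tool_pos: [0.5814, -0.2972, 0.1258]
orientation: [3.077, 0.634, -0.0]
force: [5.9, -4.6, -6.7]
opening: 0.0317
gripper_force: 25.0
```

Run:
```python
from h import *
a=save("wrist","w5");b=save("side","side5");c=cv2.imread("pics/side0.png")[:,:,::-1]
f=lambda i,a,b,c,d:cv2.resize(i[a:b,c:d],(400,300),interpolation=cv2.INTER_CUBIC)
cv2.imwrite("pics/c5.png",np.vstack([np.hstack([f(b,140,290,270,470),f(c,140,290,270,470)]),np.hstack([f(a,0,400,54,586),f(a,100,400,0,400)])])[:,:,::-1])
```

```text
(no output)
```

View pics/c5.png

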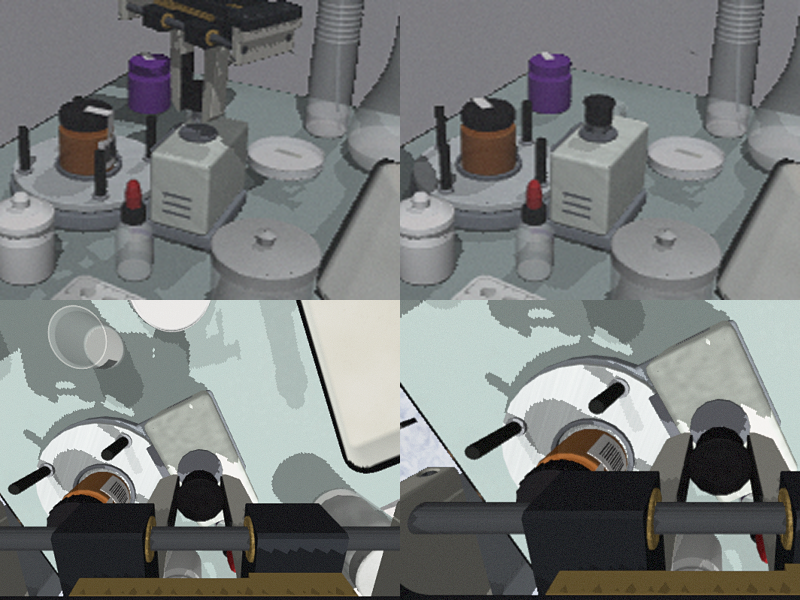

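The side crop shows the knob lifted clear of the head. The −6.7 N force fits the spring at about 16 mm. I'll pull the last 2 mm to the stop, lower back to rest, release and retreat upward.

>>> apply_moves:
  steps: [0,0,-0.07,0,0,0,20,0,0,0,0,0,0,20,0,0,0,0,0,0,20,0,0,0,0,0,0,20]

```text
t: 12.75
tool_pos: [0.5814, -0.2972, 0.1275]
orientation: [3.077, 0.634, -0.0]
force: [4.5, -4.8, -8.6]
opening: 0.0318
gripper_force: 25.0
```

>>> apply_moves:
  steps: [0,0,0.15,0,0,0,20,0,0,0.15,0,0,0,20,0,0,0.15,0,0,0,20,0,0,0.1,0,0,0,20,0,0,0.06,0,0,0,20,0,0,0,0,0,0,20,0,0,0,0,0,0,70,0,0,0,0,0,0,70,0,0,0,0,0,0,70,0,0,0,0,0,0,70,0,0,0,0,0,0,70]

```text
t: 13.67
tool_pos: [0.5813, -0.2968, 0.1104]
orientation: [-3.077, -0.635, 0.0]
force: [-0.5, -0.7, -0.6]
opening: 0.0603
gripper_force: 0.0
```

>>> apply_moves:
  steps: [0,0,-0.4,0,0,0,70,0,0,-0.8,0,0,0,70,0,0,-0.8,0,0,0,70,0,0,-0.8,0,0,0,70,0,0,-0.5,0,0,0,70,0,0,0,0,0,0,70,0,0,0,0,0,0,70,0,0,0,0,0,0,70]

```text
t: 14.33
tool_pos: [0.5809, -0.2967, 0.2083]
orientation: [-3.076, -0.634, 0.002]
force: [0.4, -0.1, 0.7]
opening: 0.0652
gripper_force: 0.0
```

Run:
```python
from h import *
a=save("wrist","w6");b=save("side","side6");c=cv2.imread("pics/side0.png")[:,:,::-1]
f=lambda i,a,b,c,d:cv2.resize(i[a:b,c:d],(400,300),interpolation=cv2.INTER_CUBIC)
cv2.imwrite("pics/c6.png",np.vstack([np.hstack([f(b,140,290,270,470),f(c,140,290,270,470)]),np.hstack([f(a,0,400,54,586),f(a,50,350,0,400)])])[:,:,::-1])
```

```text
(no output)
```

View pics/c6.png

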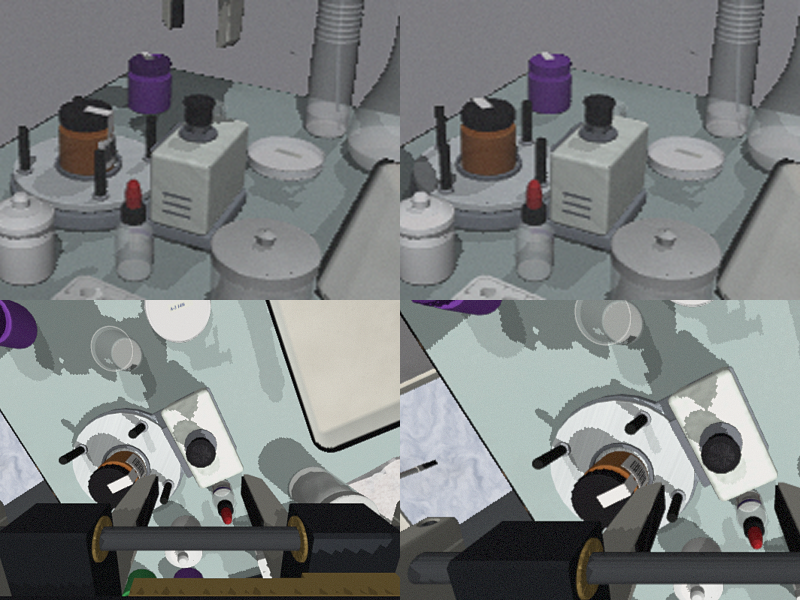

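The knob is back down, level with its start picture. The jar stands at its original place (87,113 in both side crops) with the label towards the window, and the bystanders are unmoved. Handing in.

```bash
python3 -c "
from h import *
print(robot.close_job())"
```

```text
the job is handed in; nothing more can be done
None
```

I turned the jar until its label faced the reader window (measured within about 2° of square), pulled the knob up about 18 mm to its stop and let it back down to rest, left the bystanders where they were, and handed the job in; the interface gave no verdict.

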